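# Cap the luminometer and hold its shutter open at the mark

## Robot

A 6-joint arm with a two-finger parallel gripper is mounted at the origin on the work surface. World frame = base frame: x ahead of the robot, y to its left, z up, the work surface at z = 0. Lengths are in m, angles in rad, forces in N, time in s.
With the tool pointing down it reaches from about 0.35 to 0.975 m from the base axis. Payload 4.9 kg.
Tool frame: the origin (TCP) lies on the mounting face of the last link; the fingertips stand 173 mm ahead of it and the grasp point (between the pads) lies 155 mm ahead of it; x points along the fingers, z is the direction in which the jaws open and shut, and the axes are right-handed (so a half turn about x gives the same grasp; the last joint's range is limited). The gripper opens to 85 mm and grips with 20 to 120 N. Pads are 22 mm wide; open, the fingers measure 114 mm over their backs; the gripper's body (76 mm by 85 mm) begins 54 mm behind the grasp point. The pads swing forward as they close: fully open they stand 13 mm farther back than shut.
Start: joints at [1.182, 0.053, 1.613, -0, 1.476, -0.119], TCP at [0.167, 0.602, 0.405] pointing down, gripper open.
Joint ranges: [-3.01, 3.01], [-1.01, 2.22], [0.06, 2.58], [-1.02, 4.17], [0.09, 2.62], [-3.14, 3.14]. Speed limits (rad/s): [2.57, 2.57, 3.14, 3.14, 3.14, 3.14].

## Interface

Orientations are given as a rotation vector (axis times angle).
In Python, from station import get_obs, get_image, get_calibration, finish_job, look_for, masks_of, tip_of gives the robot as it stands.
- The arm moves only by the tool carry_out, never from a script. Its argument "increments" is a list of rows, each a list of 3 entries, a list of its own where there are three numbers: the turn, a rotation vector about the world's x, y, z in units of 0.1 rad (1.0 is 0.1 rad), then the shift along the world's x, y, z in units of 20 mm (1.0 is 20 mm), then the opening, from 0 (shut) to 1 (fully open). A call has 1 to 8 rows; each row shifts and turns the pose as measured when the row begins; what a row does not reach is not made up. A row lasts 1/10 s, in which the tool goes at most 50 mm and 8.59 degrees, less where a joint would pass 70% of its speed; a pose out of reach is approached as far as the arm can. A call with a number of a shift or a turn outside -1 to 1 is refused whole. A call with a gripper value outside its range is refused whole. The fingers move at their own pace and stop on an object; "squeeze" is the grip in N (left out, the last holds). Time passes only in rows, so rows that do not move let the fingers close. It gives the time, the measured TCP pose, the force and the opening at its end, in the units of the state.
- get_obs(): the state, without advancing time (a new reading comes with each control period).
- get_image(name): name is "side" or "top"; returns (picture, depth): 480x640x3 uint8, blue, green, red; 480x640 float32, m along the optical axis (not along the pixel's ray), 0 where there is no reading.
- get_calibration(name): a dict with "fx", "fy", "cx", "cy" (pixels), "position" and "orientation" of the camera in the world. Camera axes: x right, y down, z forward; pixel columns grow to the right and rows downward; lengths in m; the calibration is good to about 2 mm. A picture is of the moment at which its call begins. get_calibration takes no time and is no camera call.
- finish_job(): hands the job in, once; it reports no verdict.
Trained networks look in the newest picture that a camera, given by its name, has taken for a name from the list of things; names that differ only in an ending like _2 or _b are one class to them, and where a whole thing is asked for, a point or a joint stands for the part that bears it (a point fixed in the world has none). Each returns a list of dicts, best first, with "p" (0 to 1); they miss things now and then, are a little off and sometimes report something else, mostly with a low value. They report only what shows in the picture. A call takes as long as a camera call. They do not tell look-alikes from the thing itself.
- look_for(camera, query): "centre" ([column, row] in pixels, amid what is visible of it).
- masks_of(camera, query): "region" (480x640 bool, what is visible of it) and "centre" ([column, row] in pixels, amid what is visible of it).
- tip_of(camera, query): "centre" ([column, row] in pixels: a listed point, or the origin of a listed thing).
The state is a dict: "t": time; "q": joint angles; "dq": joint speeds; "effort": joint torques, N m; "tool_pos": TCP position; "tool_rot": TCP orientation; "contact_force": force on the tool from outside, world axes, zero at the start; "wrist_torque": the same for the moment, N m; "opening": finger opening in m.
Only numpy, scipy, OpenCV 4.12 (cv2) and the standard library are available. Lean on these libraries where they do the work, as an engineer would, in place of code of your own. Each camera call takes 0.05 s, during which the arm holds its last target.

## Task

The sample tube already stands in the well of the tube luminometer: put the loose black light cap over it, upright and fully home on the deck, and let go of it. Then draw the spring-return shutter slide out by its blue pull tab until the white line on the slide is level with the red pointer, hold it there for two seconds for the count, and finish while still holding it at the mark. Keep the shutter shut until the cap is on, do not shift the pointer, and leave the other things on the bench where they are.

Things in the scene. Friction and masses are not known exactly. Their poses are not given: they have to be found in the camera images.
- cap_center (a point): Centre (half-way up, on the axis) of the loose black light cap: a plain cylinder 42 mm in diameter, 55 mm tall, 60 g, closed and flat on top with a grey disc, open underneath (inside 36 mm wide, 50 mm deep). At the start it stands upright, open end down, on the bench to one side of the luminometer. z = its axis, up.
- well (a point): Point on the deck at the axis of the sample well. Axes: x to the machine's back, y to its left, z up. Round it a black collar, 32 mm outside (28 mm at the rim), rises 15 mm; the glass tube in it, 12 mm wide and loose in its bore, rises 25 mm above the deck. The cap slips over the collar with 2 mm clearance all round until its rim rests on the deck, cap centre 27.5 mm above this point.
- luminometer: The fixed machine, front facing the robot, 180 mm wide; origin under its middle, Same axes as the point on the well. Flat deck 100 mm above the bench from the front face (x = -120 mm) to the rear housing (x = +45 mm, 140 mm high). The well is at x = -30 mm, y = 0. A guide apron with two rails, 77 mm high and 68 mm wide, reaches from the front face to x = -205 mm under the slide.
- tab (a point): Grip point of the blue pull tab, 108 mm above the bench: an upright plate 12 mm thick along the machine's x, 40 mm wide along y, reaching 22 mm above this point and 38 mm below it, down to the slide's tongue (rails: 31 mm below). At home it stands 60 mm in front of the front face; pulled, it moves in the machine's -x, towards the robot. Same axes as the point on the well.
- line (a point): Left end of the white line, 3 mm thick, that runs across the dark tongue of the shutter slide 30 mm behind the tab (in +x); moves with the tab. Same axes as the point on the well.
- pointer_tip (a point): Tip of the red pointer clamped on the scale rail left of the slide (its clamp stands 94 mm above the bench, 27 to 39 mm left of the tab's middle). It marks how far the slide must come: 23 to 47 mm from home, set anew each time. At the mark the white line has the same x as this tip in the machine's axes. Same axes as the point on the well.
- shutter (a joint): How far the shutter slide is drawn out, in m: 0 home (shut), 0.060 at its stop. A spring draws it home when let go: about 5 N at home, 11 N at 50 mm out.
- vial: Bystander: amber glass vial with black cap, 28 mm in diameter, 50 mm tall; origin at the centre of its underside.
- beaker: Bystander: white plastic beaker, 56 mm wide at the rim, 62 mm tall; origin at the centre of its underside.
- dish: Bystander: clear lidded culture dish, 59 mm in diameter, 15 mm tall; origin at the centre of its underside.
- marker: Bystander: white pen with blue cap lying on the bench, 125 mm long along its x, 13 mm high; origin at the middle of its underside.
- tip_box: Bystander: blue pipette-tip box with clear lid, 85 x 120 x 66 mm; origin at the centre of its underside.
Not all that is in view belongs to the job. What is shaped like the part that bears cap_center but green is not meant.

How it is judged:
On the way, in this order (a step that is already met when the one before it is completed fails the run):
1. the light cap stands fully home over the collar and has been let go, the shutter still shut (horizontal distance between cap_center and well below 0.004 m and z of cap_center in the frame of well between 0.024 and 0.0305 m and angle between cap_center's own z axis and vertical below 0.07 rad and contact force between the fingers and cap below 0.3 N and value of joint shutter below 0.006 m), for 0.2 s.
2. the slide is held with its white line level with the red pointer for 1.5 s (horizontal distance between cap_center and well below 0.004 m and z of cap_center in the frame of well between 0.024 and 0.0305 m and angle between cap_center's own z axis and vertical below 0.07 rad and x of line in the frame of pointer_tip between -0.004 and 0.004 m and contact force between the fingers and shutter above 2 N), for 1.5 s.
At the end, for the whole second after the job is handed in: The fingers still hold the shutter slide, against its spring, with the white line within 4 mm of the red pointer along the machine's x and at rest; the cap stands upright, untouched, over the collar (within 4 mm of the well's axis), its rim on the deck (within 3 mm) (all of step 2 and velocity of joint shutter between -0.01 and 0.01 m/s and contact force between each of the arm, the fingers and cap below 0.3 N); the arm keeps its last pose, push and grip.
It fails at once if the shutter is drawn more than 6 mm while the cap is not home (light reaches the detector) (value of joint shutter above 0.006 m and not (horizontal distance between cap_center and well below 0.004 m and z of cap_center in the frame of well between 0.024 and 0.0305 m and angle between cap_center's own z axis and vertical below 0.07 rad)).
It fails at once if the red pointer is shifted by more than 3 mm (distance of pointer_tip from where it was at the start of the episode above 0.003 m).
It fails at once if a bystander is moved by more than 25 mm or knocked over (distance of any of vial, beaker, dish, marker, tip_box from where it was at the start of the episode above 0.025 m or angle between any of vial, beaker, dish, marker, tip_box's own z axis and vertical above 0.5 rad).
It also fails if it takes over 51 s, if anything falls off the work surface, if the arm or the gripper's body presses on something with over 40 N, if the wrist force passes 120 N, or if a joint passes its speed limit or range.

## Working session

There is one attempt and no reset: what is moved stays moved. The work goes in short steps, Python scripts to look and compute and a tool call to move; the robot and the scene stay as the last step left them, time stands still between calls to the robot, and variables do not carry over. Pictures are saved under pics/ and viewed, and the job is handed in when it is done.

Besides the shell and the picture viewer there is one more tool, called as a command line: name --argument value ..., lists and objects as JSON in quotes. carry_out: Moves the arm, as the interface text tells. Shifts and turns lie within -1 to 1; 1 stands for 20 mm of shift or 0.1 rad of turn. Its arguments: {"type":"object","properties":{"increments":{"type":"array","items":{"type":"array"}},"squeeze":{"type":"number"}},"required":["increments"]}

```bash
ls; mkdir -p pics
cat > h.py <<'E'
import numpy as np, cv2
from scipy.spatial.transform import Rotation as R
from station import *
def rot(c):
    o=np.array(c["orientation"],float)
    if o.shape==(3,3): return o
    return R.from_rotvec(o).as_matrix() if o.size==3 else R.from_quat(o).as_matrix()
def ray(name,uv):
    c=get_calibration(name); d=np.array([(uv[0]-c["cx"])/c["fx"],(uv[1]-c["cy"])/c["fy"],1.])
    return np.array(c["position"]),rot(c)@d
def atz(name,uv,z):
    p,d=ray(name,uv); return p+d*(z-p[2])/d[2]
def cloud(name,depth):
    c=get_calibration(name); v,u=np.mgrid[0:480,0:640]
    P=np.stack([(u-c["cx"])/c["fx"]*depth,(v-c["cy"])/c["fy"]*depth,depth],-1)
    return P@rot(c).T+np.array(c["position"])
def proj(name,X):
    c=get_calibration(name); q=rot(c).T@(np.array(X)-np.array(c["position"]))
    return np.array([q[0]/q[2]*c["fx"]+c["cx"],q[1]/q[2]*c["fy"]+c["cy"]])
E
python3 - <<'E'
from h import *
np.set_printoptions(precision=4,suppress=True)
for n in("side","top"):
    print(get_calibration(n))
    im,d=get_image(n); cv2.imwrite(f"pics/{n}0.png",im); np.save(f"{n}0.npy",d)
    for q in("cap_center","well","tab","line","pointer_tip"):
        for r in tip_of(n,q): print(n,q,np.round(r["centre"],1),round(r["p"],2))
print(get_obs())
E
```

```text
pics
{'fx': 449.2127737430444, 'fy': 449.2127737430444, 'cx': 313.68810230381155, 'cy': 236.9241738069644, 'position': array([-0.0707, -0.4904,  0.7109]), 'orientation': array([-2.0824,  0.87  , -0.4287])}
side cap_center [496.8 351.2] 0.88
side cap_center [473.4 313.6] 0.81
side well [384.9 225.9] 0.64
side tab [343.  250.9] 0.94
side line [346.9 254.4] 0.8
side pointer_tip [337.4 253.7] 0.36
{'fx': 562.5392729259041, 'fy': 562.5392729259041, 'cx': 321.2301074734945, 'cy': 243.7024077612712, 'position': array([0.3632, 0.107 , 1.4985]), 'orientation': array([-2.1346,  2.1826, -0.125 ])}
top cap_center [467.3 212.4] 0.85
top cap_center [495.  233.3] 0.78
top well [369.2 194.6] 0.94
top tab [369.8 254.6] 0.96
top tab [475.8 275.1] 0.75
top line [361.1 241.1] 0.72
top pointer_tip [358.8 248.3] 0.51
{'t': 0.6, 'q': array([ 1.182 ,  0.0527,  1.6129, -0.    ,  1.476 , -0.119 ]), 'dq': array([-0.    , -0.0042, -0.0007, -0.0015,  0.0039, -0.0006]), 'effort': array([  0.0003, -39.3417, -37.023 ,  -0.0001,   0.0009,  -0.    ]), 'tool_pos': array([0.1666, 0.6024, 0.4047]), 'tool_rot': array([-1.0082,  1.3248,  1.0082]), 'contact_force': array([-0.205 ,  0.3378,  0.2867]), 'wrist_torque': array([ 0.0137,  0.0059, -0.0015]), 'opening': 0.08569288427878023}
```

View pics/side0.png

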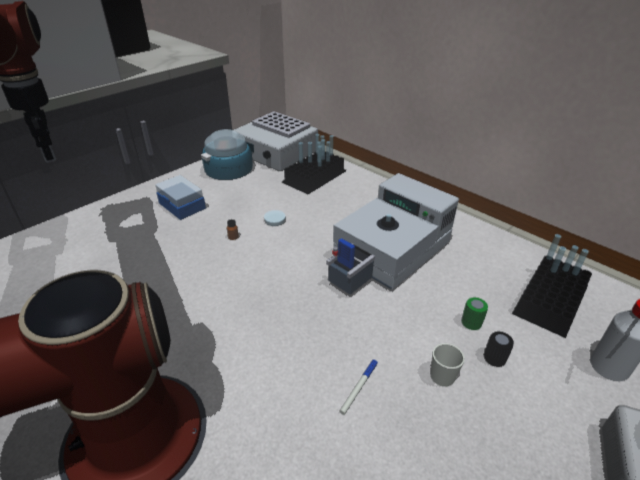

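View pics/top0.png

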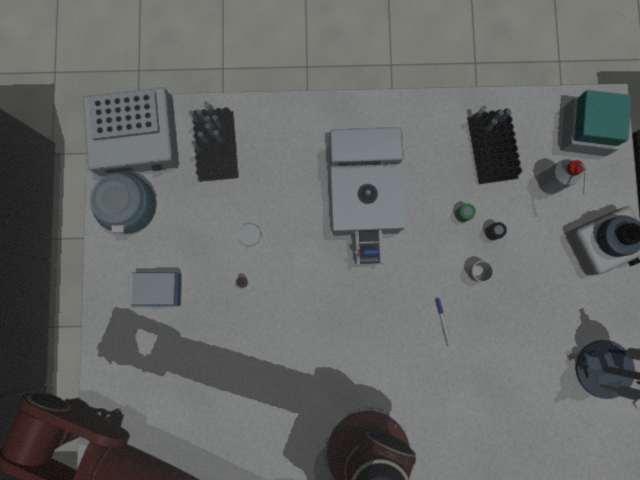

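Run:
```python
import cv2
a=cv2.imread('pics/top0.png')[150:310,320:530]; cv2.imwrite('pics/topc.png',cv2.resize(a,None,fx=3.75,fy=3.75,interpolation=cv2.INTER_CUBIC))
a=cv2.imread('pics/side0.png')[190:390,290:550]; cv2.imwrite('pics/sidec.png',cv2.resize(a,None,fx=3,fy=3,interpolation=cv2.INTER_CUBIC))
```

```text
(no output)
```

View pics/topc.png

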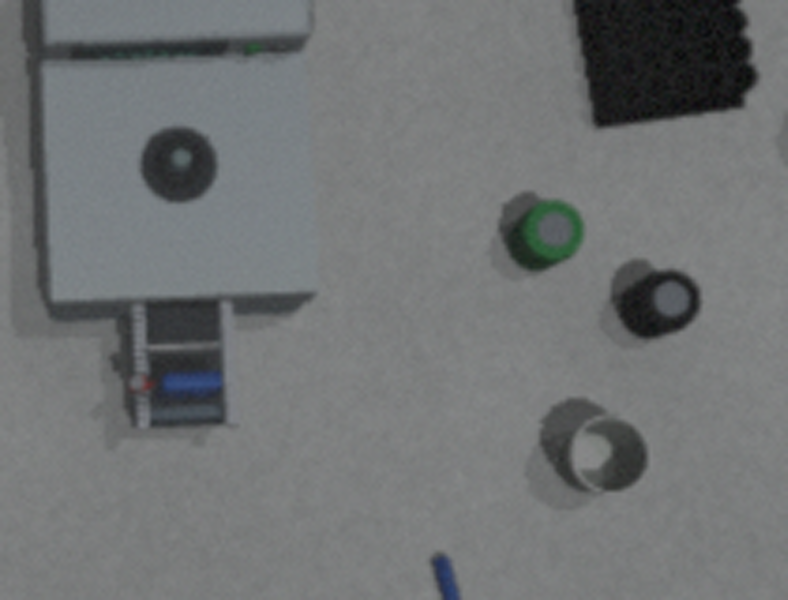

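View pics/sidec.png

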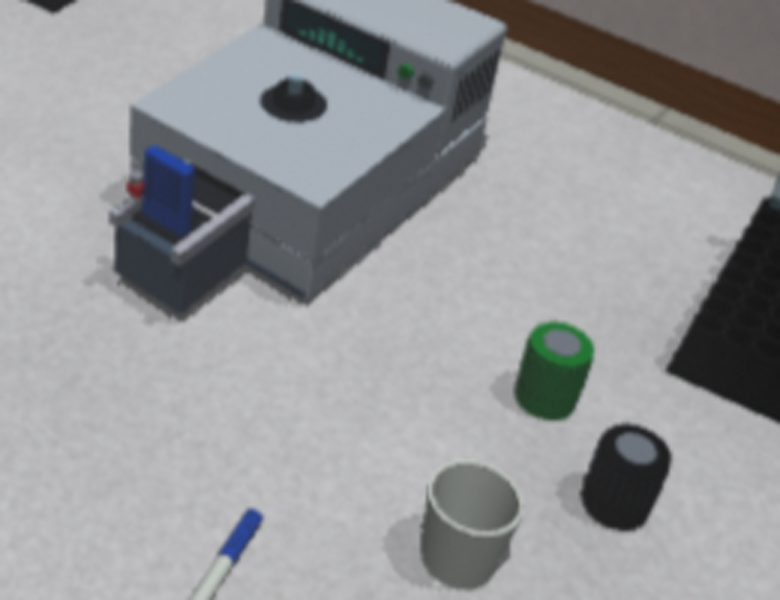

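The black cap is at top (495,231) and side (499,349). The lookalike at top (466,212) is green, so I reject it. Next I'll measure positions.

Run:
```python
from h import *
np.set_printoptions(precision=4,suppress=True)
top=cv2.imread('pics/top0.png'); side=cv2.imread('pics/side0.png')
C={n:cloud(n,np.load(f'{n}0.npy')) for n in("top","side")}
P=C["top"]
# deck
roi=np.zeros((480,640),bool); roi[120:240,320:412]=1
m=roi&(abs(P[...,2]-.1)<.012)
m2=cv2.morphologyEx(m.astype(np.uint8),cv2.MORPH_OPEN,np.ones((5,5)))
pts=P[m2>0]; print("deck z",np.median(pts[:,2]),len(pts))
r=cv2.minAreaRect(pts[:,:2].astype(np.float32)); print(r,cv2.boxPoints(r))
m=roi&(abs(P[...,2]-.14)<.012); pts=P[m]; r=cv2.minAreaRect(pts[:,:2].astype(np.float32)); print("housing",np.median(pts[:,2]),r)
for n in C:
  for q in("cap_center","well","tab","line","pointer_tip","shutter"):
    look=None
  get_image(n)
  for q in("cap_center","luminometer","vial","beaker","dish","marker","tip_box"):
    for r in masks_of(n,q):
      g=r["region"]; Q=C[n][g]
      print(n,q,round(r["p"],2),np.round(r["centre"],1),g.sum(),"xyz med",np.median(Q,0),"z98",np.percentile(Q[:,2],98))
print("tri")
def tri(a,b):
    p,d=ray("top",a);q,e=ray("side",b)
    A=np.stack([d,-e],1); s=np.linalg.lstsq(A,q-p,rcond=None)[0]
    x,y=p+d*s[0],q+e*s[1]; return (x+y)/2,np.linalg.norm(x-y)
print("well",tri((369.2,194.6),(384.9,225.9)),atz("top",(369.2,194.6),.1),atz("side",(384.9,225.9),.1))
print("tab",tri((369.8,254.6),(343,250.9)),atz("top",(369.8,254.6),.108),atz("side",(343,250.9),.108))
print("line",tri((361.1,241.1),(346.9,254.4)))
print("ptr",tri((358.8,248.3),(337.4,253.7)))
# grey discs
for n,(u,v) in dict(top=(495,231),side=(502,341)).items():
    im=top if n=="top" else side
    w=im[v-14:v+14,u-14:u+14].astype(int); b=w.min(-1)
    # largest bright comp near centre
    for th in (70,80,90,100):
        k,l,s,c=cv2.connectedComponentsWithStats((b>th).astype(np.uint8))
        print(n,th,[(s[i,4],c[i]+[u-14,v-14]) for i in range(1,k)])
```

```text
deck z 0.10012887467411291 4483
((0.6488113403320312, -0.010202355682849884), (0.16824162006378174, 0.18067611753940582), 0.5281760692596436) [[ 0.5639  0.0794]
 [ 0.5655 -0.1013]
 [ 0.7338 -0.0998]
 [ 0.7321  0.0809]]
housing 0.13968379248606644 ((0.7329256534576416, -0.009099081158638), (0.164833202958107, 0.18024082481861115), 0.9048518538475037)
top cap_center 0.79 [467.6 213.6] 290 xyz med [ 0.6095 -0.2689  0.053 ] z98 0.06142730686771756
top cap_center 0.77 [497.4 230.1] 295 xyz med [ 0.5603 -0.3432  0.0537] z98 0.06066101801166881
top luminometer 0.93 [365.3 183.3] 8300 xyz med [ 0.6735 -0.0081  0.1016] z98 0.14479233270036093
top vial 0.61 [240.9 282.2] 93 xyz med [0.4418 0.3178 0.0464] z98 0.05556172664020243
top vial 0.52 [156.8 290.5] 1698 xyz med [0.4274 0.5334 0.0658] z98 0.07255104567230225
top beaker 0.63 [481.5 271.3] 365 xyz med [ 0.4565 -0.3101  0.0253] z98 0.0652273792232668
top beaker 0.28 [246.1 234.8] 388 xyz med [0.569  0.3009 0.0154] z98 0.022560585681571974
top dish 0.95 [250.8 232.7] 379 xyz med [0.5701 0.2993 0.0155] z98 0.022592681867057162
top dish 0.19 [
[... 1453 characters left out ...]
.5095])), (np.int32(60), array([498.6333, 229.1833]))]
top 80 [(np.int32(420), array([494.9714, 231.2405])), (np.int32(49), array([498.5714, 229.3265]))]
top 90 [(np.int32(397), array([495.1058, 231.2947])), (np.int32(9), array([498., 230.]))]
top 100 [(np.int32(373), array([495.4504, 231.2815]))]
side 70 [(np.int32(288), array([504.7431, 334.6979])), (np.int32(108), array([501.5833, 338.9907]))]
side 80 [(np.int32(283), array([504.8198, 334.636 ])), (np.int32(96), array([501.6875, 338.9375]))]
side 90 [(np.int32(279), array([504.9498, 334.5986])), (np.int32(85), array([501.6706, 339.0118]))]
side 100 [(np.int32(269), array([504.974 , 334.5465])), (np.int32(76), array([501.6447, 339.0395]))]
```

Run:
```python
from h import *
np.set_printoptions(precision=4,suppress=True)
print("cap", atz("top",(498.6,229.2),.055),atz("side",(501.65,339.0),.055))
def crop(n,u,v,r,k,o):
    a=cv2.imread(f'pics/{n}0.png')[v-r:v+r,u-r:u+r]; return cv2.resize(a,None,fx=k,fy=k,interpolation=cv2.INTER_NEAREST)
a=np.hstack([crop("top",368,194,16,12,0),crop("side",388,222,16,12,0)])
b=np.hstack([crop("top",366,246,20,9.6,0),crop("side",346,254,20,9.6,0)])
cv2.imwrite('pics/zoom.png',np.vstack([a,cv2.resize(b,(a.shape[1],a.shape[0]))]))
for n,(u,v) in dict(top=(368,194),side=(388,222)).items():
    g=cv2.imread(f'pics/{n}0.png').min(-1)
    w=g[v-16:v+16,u-16:u+16]
    for th in(60,70,80):
        k,l,s,c=cv2.connectedComponentsWithStats((w<th).astype(np.uint8))
        i=1+np.argmax(s[1:,4]); cn,_=cv2.findContours((l==i).astype(np.uint8),cv2.RETR_EXTERNAL,cv2.CHAIN_APPROX_NONE)
        mm=cv2.drawContours(np.zeros((32,32),np.uint8),cn,-1,1,-1); vv,uu=np.nonzero(mm)
        print(n,th,s[i],uu.mean()+u-16,vv.mean()+v-16, mm.sum())
# project candidate
for X in([.6545,-.0115,.1],[.6545,-.0115,.115],[.6545,-.0115,.125]): print(proj("top",X),proj("side",X))
```

```text
cap [ 0.5629 -0.3503  0.055 ] [ 0.5628 -0.3523  0.055 ]
top 60 [  6   7  19  18 246] 367.0557620817844 193.54646840148698 269
top 70 [  6   7  19  19 274] 367.1310344827586 193.56896551724137 290
top 80 [  6   6  20  20 299] 367.1655844155844 193.50974025974025 308
side 60 [  6  11  20  13 187] 387.427807486631 223.63636363636363 187
side 70 [  5  11  21  13 202] 387.38613861386136 223.3960396039604 202
side 80 [  5  11  22  14 220] 387.6 223.36818181818182 220
[367.945  193.7986] [386.8117 223.5725]
[368.4131 192.5612] [387.4413 218.2977]
[368.7307 191.7215] [387.8672 214.7295]
```

View pics/zoom.png

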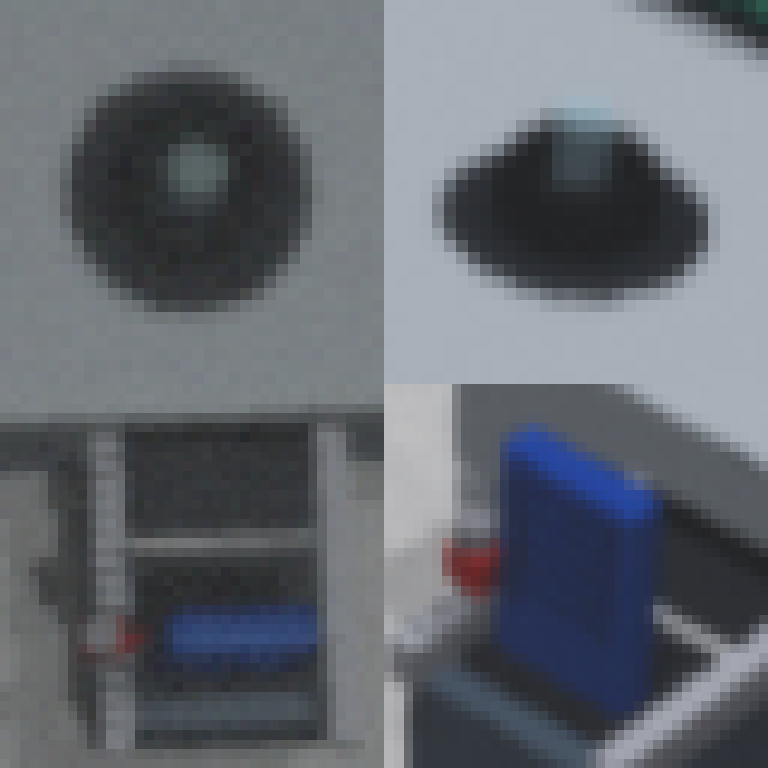

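Run:
```python
from h import *
np.set_printoptions(precision=4,suppress=True)
print("well",atz("top",(367.1,193.55),.1),atz("side",(387.3,223.45),.1))
M=R.from_rotvec(get_obs()["tool_rot"]).as_matrix(); print(M)
T=np.array([[0,0,1],[0,1,0],[-1,0,0]],float) # columns x,y,z tool: x=-Z ; z=+X
for s in(1,-1):
    T=np.stack([[0,0,-1],np.cross([s,0,0],[0,0,-1]),[s,0,0]],1); print(s,R.from_matrix(T@M.T).as_rotvec(),R.from_matrix(T).as_rotvec())
im=cv2.imread('pics/top0.png');P=cloud("top",np.load('top0.npy'))
for v in(250,251,252,253):
    print(v,[(im[v,u].tolist(),np.round(P[v,u],3).tolist()) for u in (356,358,360,361)])
im=cv2.imread('pics/side0.png');P=cloud("side",np.load('side0.npy'))
for v in range(250,258): print(v,[(im[v,u].tolist(),np.round(P[v,u],3).tolist()) for u in (333,335,337)])
print("linetop",atz("top",(359.3,242.0),.07))
```

```text
well [ 0.6552 -0.0094  0.1   ] [ 0.6557 -0.012   0.1   ]
[[-0.     -0.9638  0.2665]
 [ 0.      0.2665  0.9638]
 [-1.      0.      0.    ]]
1 [-0.     0.    -1.301] [0.     1.5708 0.    ]
-1 [-0.     -0.      1.8406] [ 2.2214  0.     -2.2214]
250 [([101, 98, 96], [0.514, 0.022, 0.087]), ([76, 75, 96], [0.513, 0.017, 0.087]), ([47, 47, 48], [0.515, 0.011, 0.07]), ([47, 46, 44], [0.515, 0.008, 0.072])]
251 [([107, 102, 102], [0.51, 0.023, 0.095]), ([78, 77, 97], [0.51, 0.018, 0.094]), ([47, 48, 61], [0.512, 0.011, 0.075]), ([48, 45, 55], [0.513, 0.008, 0.071])]
252 [([110, 105, 103], [0.507, 0.023, 0.099]), ([82, 77, 106], [0.508, 0.018, 0.095]), ([49, 47, 79], [0.51, 0.011, 0.075]), ([52, 48, 58], [0.51, 0.009, 0.07])]
253 [([94, 92, 92], [0.505, 0.023, 0.096]), ([66, 67, 100], [0.506, 0.017, 0.089]), ([54, 54, 66], [0.507, 0.011, 0.076]), ([55, 51, 53], [0.507, 0.009, 0.073])]
250 [([88, 84, 99], [0.506, 0.022, 0.087]), ([86, 81, 86], [0.508, 0.017, 0.089]), ([69, 60, 83], [0.514, 0.017, 0.085])]
251 [([64, 61, 101], [0.505, 0.021, 0.085]), ([67, 64, 110], [-0.071, -0.49, 0.711]), ([57, 48, 97], [0.511, 0.014, 0.086])]
252 [([49, 48, 103], [0.506, 0.021, 0.082]), ([48, 47, 121], [0.508, 0.017, 0.084]), ([50, 43, 85], [0.511, 0.014, 0.083])]
253 [([51, 50, 105], [0.507, 0.022, 0.078]), ([40, 39, 107], [0.506, 0.016, 0.082]), ([49, 41, 68], [0.512, 0.015, 0.08])]
254 [([78, 76, 108], [0.565, 0.074, 0.011]), ([41, 40, 100], [0.506, 0.015, 0.08]), ([51, 42, 63], [0.502, 0.006, 0.088])]
255 [([113, 109, 116], [0.502, 0.018, 0.078]), ([58, 56, 102], [0.506, 0.016, 0.077]), ([69, 55, 65], [0.501, 0.005, 0.086])]
256 [([130, 123, 122], [0.502, 0.017, 0.075]), ([86, 81, 98], [0.505, 0.015, 0.075]), ([80, 64, 61], [0.502, 0.006, 0.081])]
257 [([129, 120, 119], [0.496, 0.012, 0.079]), ([92, 86, 87], [0.504, 0.013, 0.074]), ([79, 61, 55], [0.501, 0.005, 0.08])]
linetop [0.5358 0.012  0.07  ]
```

carry_out --increments '[[[0,0,-0.9],[1,-1,0],1],[[0,0,-0.9],[1,-1,0],1],[[0,0,-0.9],[1,-1,0],1],[[0,0,-0.9],[1,-1,0],1],[[0,0,-0.9],[1,-1,0],1],[[0,0,-0.9],[1,-1,0],1],[[0,0,-0.9],[1,-1,0],1],[[0,0,-0.9],[1,-1,0],1]]'

```text
t: 2.2
tool_pos: [0.3289, 0.4381, 0.4051]
tool_rot: [-0.437, 1.524, 0.439]
contact_force: [0.7, 1.3, 0.1]
opening: 0.0853
```

carry_out --increments '[[[0,0,-0.9],[1,-1,0],1],[[0,0,-0.9],[1,-1,0],1],[[0,0,-0.9],[1,-1,0],1],[[0,0,-0.9],[1,-1,0],1],[[0,0,-0.9],[1,-1,0],1],[[0,0,-0.9],[1,-1,0],1],[[0,0,0],[1,-1,0],1],[[0,0,0],[1,-1,0],1]]'

```text
t: 3.0
tool_pos: [0.4946, 0.2703, 0.4064]
tool_rot: [0.007, 1.566, -0.003]
contact_force: [0.0, 0.6, -1.1]
opening: 0.0855
```

carry_out --increments '[[[0,0,0],[1,-1,0],1],[[0,0,0],[1,-1,0],1],[[0,0,0],[0,-1,0],1],[[0,0,0],[0,-1,0],1],[[0,0,0],[0,-1,0],1],[[0,0,0],[0,-1,0],1],[[0,0,0],[0,-1,0],1],[[0,0,0],[0,-1,0],1]]'

```text
t: 3.8
tool_pos: [0.5383, 0.1025, 0.4068]
tool_rot: [0.008, 1.564, -0.005]
contact_force: [0.0, -0.0, 0.4]
opening: 0.0852
```

carry_out --increments '[[[0,0,0],[0.15,-1,0],1],[[0,0,0],[0.15,-1,0],1],[[0,0,0],[0.15,-1,0],1],[[0,0,0],[0.15,-1,0],1],[[0,0,0],[0.15,-1,0],1],[[0,0,0],[0.15,-1,0],1],[[0,0,0],[0.15,-1,0],1],[[0,0,0],[0.15,-1,0],1]]'

```text
t: 4.6
tool_pos: [0.5621, -0.0643, 0.4078]
tool_rot: [0.008, 1.562, -0.005]
contact_force: [-0.2, 0.3, 0.4]
opening: 0.0857
```

carry_out --increments '[[[0,0,0],[0,-1,0],1],[[0,0,0],[0,-1,0],1],[[0,0,0],[0,-1,-0.5],1],[[0,0,0],[0,-1,-0.7],1],[[0,0,0],[0,-1,-0.7],1],[[0,0,0],[0,-1,-0.7],1],[[0,0,0],[0,-1,-0.7],1],[[0,0,0],[0,-1,-0.7],1]]'

```text
t: 5.4
tool_pos: [0.5625, -0.2316, 0.3295]
tool_rot: [0.006, 1.554, -0.007]
contact_force: [-0.3, -0.1, -0.4]
opening: 0.0853
```

carry_out --increments '[[[0,0,0],[0,-1,-0.5],1],[[0,0,0],[0,-1,-0.3],1],[[0,0,0],[0,-1,0],1],[[0,0,0],[0,-1,0],1],[[0,0,0],[0,-0.5,0],1],[[0,0,0],[0,0,0],1]]'

```text
t: 6.0
tool_pos: [0.5619, -0.3295, 0.3119]
tool_rot: [0.008, 1.555, -0.009]
contact_force: [0.8, -0.3, 0.9]
opening: 0.0852
```

```bash
cat > st.py <<'E'
from h import *
np.set_printoptions(precision=4,suppress=True)
def st(tgt):
    o=get_obs();M=R.from_rotvec(o["tool_rot"]).as_matrix()
    T=R.from_rotvec([0,np.pi/2,0]).as_matrix()
    print("t",o["t"],"pos",o["tool_pos"],"turn units",R.from_matrix(T@M.T).as_rotvec()/.1,"shift units",(np.array(tgt)-o["tool_pos"])/.02,"F",o["contact_force"],"open",o["opening"],"q",o["q"])
E
python3 -c "
from st import *
st([.5629,-.3513,.19])"
```

```text
t 6.0 pos [ 0.5619 -0.3295  0.3119] turn units [0.0024 0.1542 0.1091] shift units [ 0.0505 -1.0877 -6.0937] F [ 0.806  -0.2874  0.8803] open 0.08523153162585512 q [-0.6461  0.1809  1.6327  0.0093  1.3156 -0.6375]
```

carry_out --increments '[[[0,0.15,0.1],[0.05,-1,-0.5],1],[[0,0,0],[0,-0.1,-1],1],[[0,0,0],[0,0,-1],1],[[0,0,0],[0,0,-1],1]]'

```text
t: 6.4
tool_pos: [0.5655, -0.3528, 0.248]
tool_rot: [-0.006, 1.56, -0.005]
contact_force: [-0.6, 0.3, 0.2]
opening: 0.0853
```

Run:
```python
from st import *
st([.5629,-.3513,.19])
a=[]
for n,(u,v) in dict(top=(495,230),side=(499,345)).items():
    im,d=get_image(n); a.append(cv2.resize(im[v-40:v+40,u-40:u+40],None,fx=5,fy=5,interpolation=cv2.INTER_CUBIC))
cv2.imwrite('pics/g1.png',np.hstack(a))
```

```text
t 6.4 pos [ 0.5655 -0.3528  0.248 ] turn units [ 0.07    0.1105 -0.0068] shift units [-0.1289  0.074  -2.9022] F [-0.6361  0.3311  0.2404] open 0.08528730007008838 q [-0.6696  0.2802  1.6307  0.0015  1.2177 -0.6707]
```

View pics/g1.png

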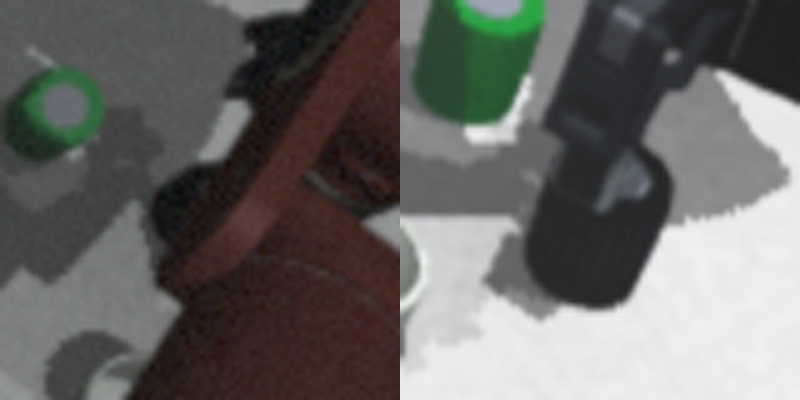

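The black cap is in the side crop with the near finger beside it, and the green decoy is clear of the gripper. I'll lower onto the cap and grip it.

carry_out --increments '[[[0,0.1,0],[-0.13,0.07,-1],1],[[0,0,0],[0,0,-1],1],[[0,0,0],[0,0,-0.9],1],[[0,0,0],[0,0,0],1]]'

```text
t: 6.9
tool_pos: [0.5624, -0.3492, 0.1862]
tool_rot: [-0.006, 1.574, -0.002]
contact_force: [-0.7, 1.0, -0.7]
opening: 0.0852
```

```bash
python3 -c "
from st import *
st([.5629,-.3513,.19])"
```

```text
t 6.9 pos [ 0.5624 -0.3492  0.1862] turn units [ 0.0462 -0.0286 -0.0262] shift units [ 0.0249 -0.104   0.1902] F [-0.7293  1.0444 -0.6762] open 0.08519535765327614 q [-0.6671  0.351   1.6593 -0.006   1.1307 -0.6672]
```

carry_out --increments '[[[0,0,0],[0,-0.1,0.2],1],[[0,0,0],[0,0,0],0],[[0,0,0],[0,0,0],0],[[0,0,0],[0,0,0],0],[[0,0,0],[0,0,0],0],[[0,0,0],[0,0,0],0],[[0,0,0],[0,0,0],0],[[0,0,0],[0,0,0],0]]' --squeeze 35

```text
t: 7.7
tool_pos: [0.5637, -0.3522, 0.1945]
tool_rot: [-0.009, 1.569, -0.004]
contact_force: [0.7, -0.3, -1.0]
opening: 0.0407
```

Run:
```python
from st import *
st([.5629,-.3513,.19])
a=[]
for n,(u,v) in dict(top=(495,230),side=(499,345)).items():
    im,d=get_image(n); a.append(cv2.resize(im[v-40:v+40,u-40:u+40],None,fx=5,fy=5,interpolation=cv2.INTER_CUBIC))
cv2.imwrite('pics/g2.png',np.hstack(a))
```

```text
t 7.7 pos [ 0.5637 -0.3522  0.1945] turn units [ 0.0834  0.0166 -0.0288] shift units [-0.0396  0.0446 -0.2247] F [ 0.6696 -0.2503 -0.9506] open 0.04066934526126746 q [-0.6694  0.344   1.6521 -0.0061  1.139  -0.6698]
```

View pics/g2.png

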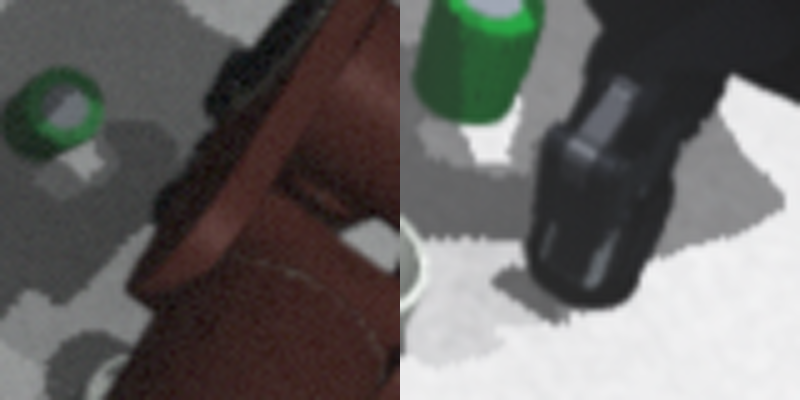

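carry_out --increments '[[[0,0,0],[0,0,0.7],0],[[0,0,0],[0,0,1],0],[[0,0,0],[0,0,1],0],[[0,0,0],[0,0,1],0],[[0,0,0],[0,0,1],0],[[0,0,0],[0,0.5,1],0],[[0,0,0],[0,0.7,1],0],[[0,0,0],[0.3,1,0.8],0]]'

```text
t: 8.6
tool_pos: [0.5675, -0.308, 0.3532]
tool_rot: [-0.005, 1.572, -0.006]
contact_force: [0.5, -0.5, -0.5]
opening: 0.0409
```

carry_out --increments '[[[0,0,0],[0.3,1,0.4],0],[[0,0,0],[0.3,1,0.1],0],[[0,0,0],[0.3,1,0],0],[[0,0,0],[0.3,1,0],0],[[0,0,0],[0.3,1,0],0],[[0,0,0],[0.3,1,0],0],[[0,0,0],[0.3,1,0],0],[[0,0,0],[0.3,1,0],0]]'

```text
t: 9.4
tool_pos: [0.6166, -0.1418, 0.3799]
tool_rot: [-0.011, 1.555, -0.014]
contact_force: [-0.6, 0.1, -0.8]
opening: 0.0406
```

```bash
python3 -c "
from st import *
st([.656,-.0116,.34])"
```

```text
t 9.4 pos [ 0.6166 -0.1418  0.3799] turn units [0.1572 0.155  0.0222] shift units [ 1.9677  6.5124 -1.9934] F [-0.607   0.0813 -0.8026] open 0.04061001650380687 q [-0.342   0.0821  1.6239 -0.0097  1.4158 -0.3384]
```

carry_out --increments '[[[0.15,0.15,0],[0.3,1,-0.2],0],[[0,0,0],[0.3,1,-0.4],0],[[0,0,0],[0.3,1,-0.4],0],[[0,0,0],[0.3,1,-0.3],0],[[0,0,0],[0.3,1,-0.3],0],[[0,0,0],[0.3,1,-0.2],0],[[0,0,0],[0,0.3,0],0],[[0,0,0],[0,0,0],0]]'

```text
t: 10.2
tool_pos: [0.6535, -0.0081, 0.3529]
tool_rot: [-0.003, 1.561, -0.001]
contact_force: [0.1, -0.1, -1.0]
opening: 0.041
```

Run:
```python
from st import *
st([.656,-.0116,.32])
a=[]
for n,(u,v) in dict(top=(368,200),side=(388,210)).items():
    im,d=get_image(n); cv2.imwrite(f'pics/{n}1.png',im); a.append(cv2.resize(im[v-40:v+40,u-40:u+40],None,fx=5,fy=5,interpolation=cv2.INTER_CUBIC))
cv2.imwrite('pics/g3.png',np.hstack(a))
```

```text
t 10.2 pos [ 0.6535 -0.0081  0.3529] turn units [ 0.0257  0.0939 -0.0136] shift units [ 0.1274 -0.1763 -1.6444] F [ 0.0581 -0.1049 -1.0059] open 0.04098726930271997 q [-0.1259  0.1516  1.5944 -0.0014  1.386  -0.127 ]
```

View pics/g3.png

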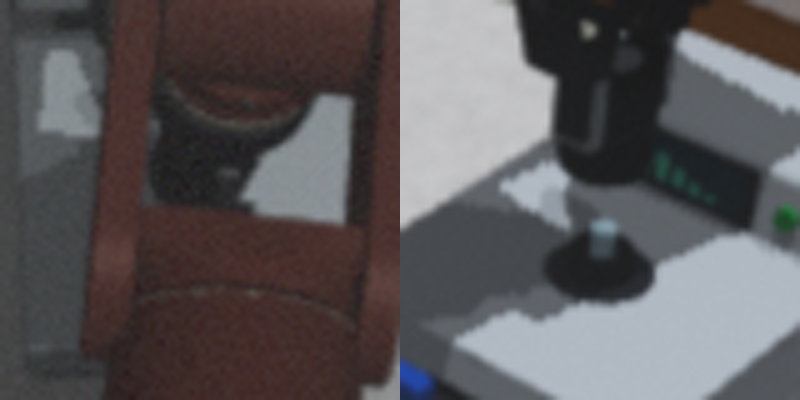

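Run:
```python
from st import *
im=cv2.imread('pics/side1.png'); u0,v0=388,205; k=8
a=cv2.resize(im[v0-35:v0+35,u0-35:u0+35],None,fx=k,fy=k,interpolation=cv2.INTER_CUBIC)
def circ(c,z,r,col):
    p=[proj("side",[c[0]+r*np.cos(t),c[1]+r*np.sin(t),z]) for t in np.linspace(0,6.28,60)]
    q=((np.array(p)-[u0-35,v0-35]+.5)*k).astype(np.int32); cv2.polylines(a,[q],True,col,1)
circ([.6535,-.0072],.186,.021,(0,255,255))
circ([.6535,-.0072],.241,.021,(0,255,255))
circ([.656,-.0107],.1,.025,(0,0,255)); circ([.656,-.0107],.115,.014,(0,255,0))
cv2.imwrite('pics/g4.png',a)
```

```text
(no output)
```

View pics/g4.png

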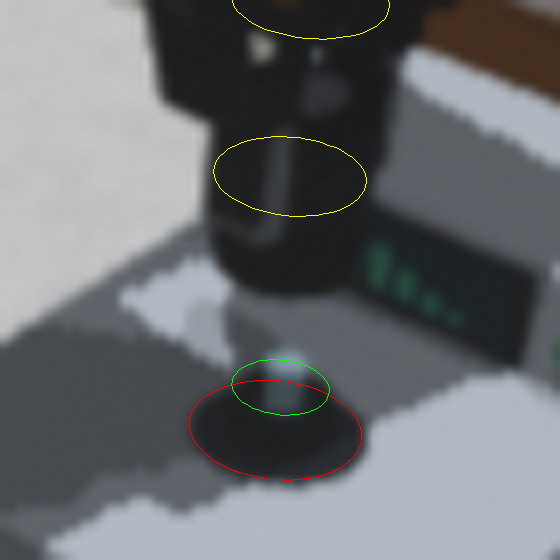

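Run:
```python
from st import *
im=cv2.imread('pics/side1.png'); u0,v0=388,205; k=8
a=cv2.resize(im[v0-35:v0+35,u0-35:u0+35],None,fx=k,fy=k,interpolation=cv2.INTER_CUBIC)
a=cv2.convertScaleAbs(a,alpha=1.5,beta=20)
def circ(c,z,r,col):
    p=[proj("side",[c[0]+r*np.cos(t),c[1]+r*np.sin(t),z]) for t in np.linspace(0,6.28,60)]
    q=((np.array(p)-[u0-35,v0-35]+.5)*k).astype(np.int32); cv2.polylines(a,[q],True,col,1)
circ([.6535,-.0072],.1584,.021,(0,255,255))
circ([.656,-.0107],.1,.025,(0,0,255)); circ([.656,-.0107],.115,.014,(0,255,0))
cv2.imwrite('pics/g5.png',a)
```

```text
(no output)
```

View pics/g5.png

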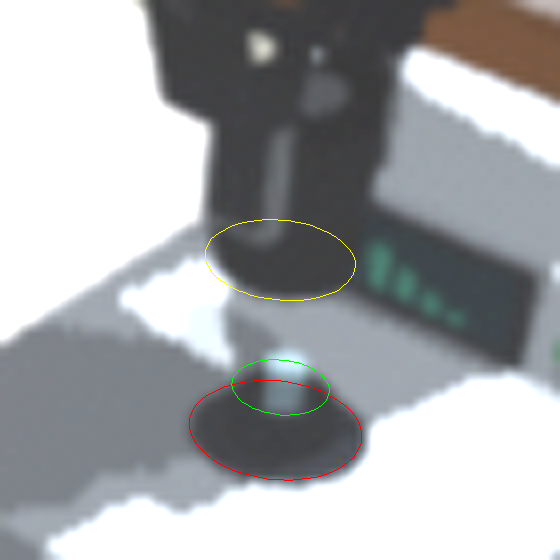

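carry_out --increments '[[[0,0.1,0],[0.12,-0.17,-0.5],0],[[0,0,0],[0,0,-0.5],0],[[0,0,0],[0,0,0],0]]'

```text
t: 10.6
tool_pos: [0.6557, -0.0153, 0.3322]
tool_rot: [-0.001, 1.571, -0.005]
contact_force: [-0.4, -0.6, -1.2]
opening: 0.0411
```

Run:
```python
from st import *
st([.656,-.0116,.2945])
```

```text
t 10.6 pos [ 0.6557 -0.0153  0.3322] turn units [ 0.0361 -0.0013  0.0296] shift units [ 0.0166  0.1833 -1.8839] F [-0.3726 -0.5895 -1.201 ] open 0.04105481092513988 q [-0.1361  0.1759  1.6028 -0.0037  1.3625 -0.1324]
```

carry_out --increments '[[[0,0,0],[0.02,0.18,0],0],[[0,0,0],[0,0,0],0]]'

```text
t: 10.8
tool_pos: [0.6559, -0.0124, 0.3311]
tool_rot: [0.001, 1.573, -0.006]
contact_force: [0.2, -0.1, -1.4]
opening: 0.0413
```

Run:
```python
from st import *
st([.656,-.0116,.2945])
im,d=get_image("side"); u0,v0=388,205; k=8
st([.656,-.0116,.2945]); X=get_obs()["tool_pos"]
a=cv2.resize(im[v0-35:v0+35,u0-35:u0+35],None,fx=k,fy=k,interpolation=cv2.INTER_CUBIC)
a=cv2.convertScaleAbs(a,alpha=1.5,beta=20)
def circ(c,z,r,col):
    p=[proj("side",[c[0]+r*np.cos(t),c[1]+r*np.sin(t),z]) for t in np.linspace(0,6.28,60)]
    q=((np.array(p)-[u0-35,v0-35]+.5)*k).astype(np.int32); cv2.polylines(a,[q],True,col,1)
circ([X[0],X[1]+.0009],X[2]-.1945,.021,(0,255,255))
circ([.656,-.0107],.1,.025,(0,0,255)); circ([.656,-.0107],.115,.014,(0,255,0))
cv2.imwrite('pics/g6.png',a)
```

```text
t 10.8 pos [ 0.6559 -0.0124  0.3311] turn units [ 0.0342 -0.0193  0.044 ] shift units [ 0.006   0.0377 -1.8293] F [ 0.2007 -0.0549 -1.3836] open 0.04131323555287558 q [-0.1316  0.1776  1.6028 -0.0037  1.3627 -0.1264]
t 10.85 pos [ 0.6559 -0.0125  0.3312] turn units [ 0.037  -0.0172  0.044 ] shift units [ 0.0046  0.0447 -1.8349] F [ 0.3587  0.5239 -1.4046] open 0.04066480548664388 q [-0.1318  0.1776  1.6027 -0.004   1.3626 -0.1265]
```

View pics/g6.png

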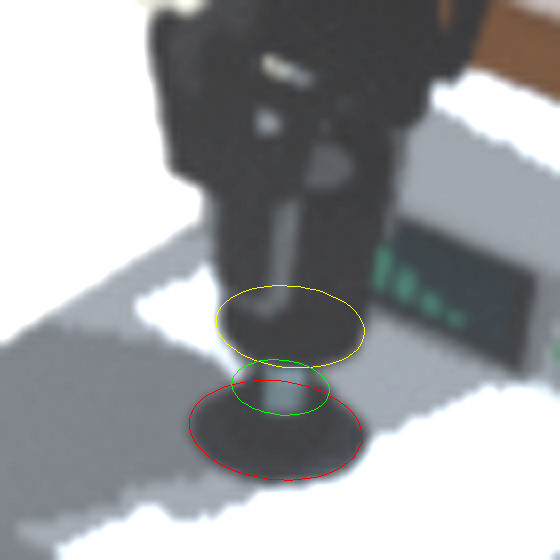

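carry_out --increments '[[[0,0,0],[0,0.04,-0.5],0],[[0,0,0],[0,0,-0.5],0],[[0,0,0],[0,0,0],0]]'

```text
t: 11.15
tool_pos: [0.6559, -0.0114, 0.3101]
tool_rot: [0.0, 1.571, -0.006]
contact_force: [-0.0, -0.1, -1.2]
opening: 0.0413
```

```bash
python3 -c "
from st import *
st([.656,-.0116,.2945])"
```

```text
t 11.15 pos [ 0.6559 -0.0114  0.3101] turn units [ 0.0386 -0.0065  0.0407] shift units [ 0.003  -0.0077 -0.7814] F [-0.019  -0.1029 -1.1605] open 0.04134214791734957 q [-0.1302  0.1961  1.6183 -0.004   1.3273 -0.1251]
```

carry_out --increments '[[[0,0,0],[0,0,-0.3],0],[[0,0,0],[0,0,-0.25],0],[[0,0,0],[0,0,0],0]]'

```text
t: 11.45
tool_pos: [0.656, -0.0114, 0.2977]
tool_rot: [-0.0, 1.571, -0.006]
contact_force: [0.5, -0.0, -1.6]
opening: 0.0408
```

```bash
python3 -c "
from st import *
st([.656,-.0116,.2945])"
```

```text
t 11.45 pos [ 0.656  -0.0114  0.2977] turn units [ 0.0416 -0.0066  0.0389] shift units [ 0.0011 -0.0101 -0.1585] F [ 0.4855 -0.025  -1.6225] open 0.04078051598358724 q [-0.13    0.2081  1.6265 -0.0044  1.3071 -0.125 ]
```

No contact so far, so the cap has passed the collar cleanly. I'll go to the deck.

carry_out --increments '[[[0,0,0],[0,0,-0.12],0],[[0,0,0],[0,0,-0.06],0],[[0,0,0],[0,0,0],0]]'

```text
t: 11.75
tool_pos: [0.6561, -0.0114, 0.294]
tool_rot: [-0.0, 1.571, -0.006]
contact_force: [0.1, 0.5, -1.0]
opening: 0.0413
```

```bash
python3 -c "
from st import *
st([.656,-.0116,.2945])"
```

```text
t 11.75 pos [ 0.6561 -0.0114  0.294 ] turn units [ 0.0403 -0.0056  0.039 ] shift units [-0.0036 -0.0097  0.0262] F [ 0.0725  0.524  -1.0152] open 0.041273666245389536 q [-0.13    0.2119  1.6287 -0.0042  1.3011 -0.125 ]
```

carry_out --increments '[[[0,0,0],[0,0,-0.06],0],[[0,0,0],[0,0,-0.03],0]]'

```text
t: 11.95
tool_pos: [0.6563, -0.0114, 0.2936]
tool_rot: [-0.0, 1.57, -0.006]
contact_force: [-0.7, 0.2, 1.3]
opening: 0.0407
```

The upward force rose by about 2.4 N, so the rim is on the deck. I'll release the cap.

carry_out --increments '[[[0,0,0],[0,0,0],0.85],[[0,0,0],[0,0,0],0.85],[[0,0,0],[0,0,0],0.85],[[0,0,0],[0,0,0],0.85],[[0,0,0],[0,0,0],0.85]]'

```text
t: 12.45
tool_pos: [0.6565, -0.0114, 0.2939]
tool_rot: [-0.0, 1.569, -0.006]
contact_force: [-0.1, -0.1, 0.1]
opening: 0.0727
```

carry_out --increments '[[[0,0,0],[0,0,0.5],0.85],[[0,0,0],[0,0,1],0.85],[[0,0,0],[0,0,1],0.85],[[0,0,0],[0,0,1],0.85],[[0,0,0],[0,0,1],0.85]]'

```text
t: 12.95
tool_pos: [0.6551, -0.0112, 0.3846]
tool_rot: [0.001, 1.576, -0.006]
contact_force: [-0.4, -0.2, -0.2]
opening: 0.0727
```

Run:
```python
from st import *
st([.505,-.0125,.263])
for n,(u0,v0) in dict(top=(366,215),side=(370,225)).items():
    im,d=get_image(n); cv2.imwrite(f'pics/{n}2.png',im); np.save(f'{n}2.npy',d); k=8
    a=cv2.resize(im[v0-36:v0+36,u0-40:u0+40],None,fx=k,fy=k,interpolation=cv2.INTER_CUBIC)
    a=cv2.convertScaleAbs(a,alpha=1.4,beta=20)
    for z in(.155,.1):
        p=[proj(n,[.656+.021*np.cos(t),-.0107+.021*np.sin(t),z]) for t in np.linspace(0,6.28,60)]
        q=((np.array(p)-[u0-40,v0-36]+.5)*k).astype(np.int32); cv2.polylines(a,[q],True,(0,255,255),1)
    cv2.imwrite(f'pics/{n}2c.png',a)
```

```text
t 12.95 pos [ 0.6551 -0.0112  0.3846] turn units [ 0.0321 -0.0562  0.0388] shift units [-7.5043 -0.0639 -6.0798] F [-0.4128 -0.2118 -0.165 ] open 0.07265551293522975 q [-0.13    0.1364  1.5573 -0.0039  1.4531 -0.1256]
```

View pics/side2c.png

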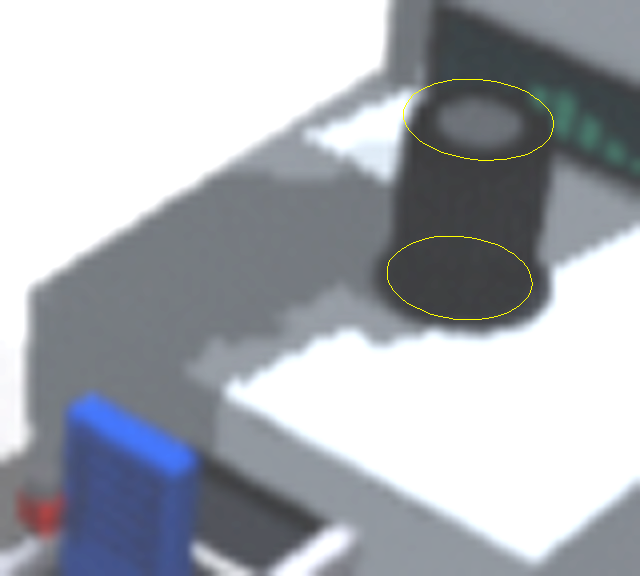

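View pics/top2c.png

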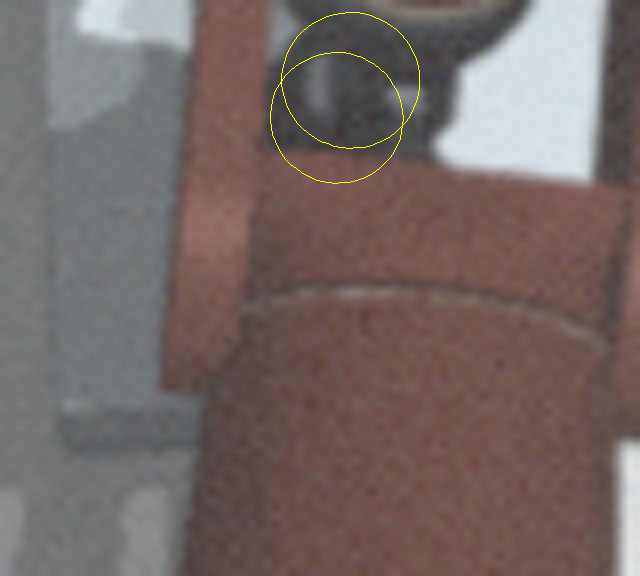

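Run:
```python
from st import *
for n,f,(u0,u1,v0,v1) in(("top","top0",(350,366,244,258)),("side","side0",(326,345,244,262))):
    im=cv2.imread(f'pics/{f}.png').astype(int)
    w=im[...,2]-im[...,:2].max(-1); w[w<12]=0
    m=np.zeros_like(w); m[v0:v1,u0:u1]=w[v0:v1,u0:u1]
    vv,uu=np.nonzero(m); ww=m[vv,uu]; c=(np.average(uu,weights=ww),np.average(vv,weights=ww)); print(n,c,len(ww))
    print(m[v0:v1,u0:u1])
    for z in(.07,.075,.08,.085,.09,.095): print(z,atz(n,c,z)[:2])
```

```text
top (np.float64(358.8262711864407), np.float64(251.94915254237287)) 10
[[ 0  0  0  0  0  0  0  0  0  0  0  0  0  0  0  0]
 [ 0  0  0  0  0  0  0  0  0  0  0  0  0  0  0  0]
 [ 0  0  0  0  0  0  0  0  0  0  0  0  0  0  0  0]
 [ 0  0  0  0  0  0  0  0  0  0  0  0  0  0  0  0]
 [ 0  0  0  0  0  0  0  0  0  0  0  0  0  0  0  0]
 [ 0  0  0  0  0  0  0  0  0  0  0  0  0  0  0  0]
 [ 0  0  0  0  0  0  0  0 20  0  0  0  0  0  0  0]
 [ 0  0  0  0  0  0  0  0 19 14 13  0  0  0  0  0]
 [ 0  0  0  0  0  0  0  0 24 42 30  0  0  0  0  0]
 [ 0  0  0  0  0  0  0  0 33 29 12  0  0  0  0  0]
 [ 0  0  0  0  0  0  0  0  0  0  0  0  0  0  0  0]
 [ 0  0  0  0  0  0  0  0  0  0  0  0  0  0  0  0]
 [ 0  0  0  0  0  0  0  0  0  0  0  0  0  0  0  0]
 [ 0  0  0  0  0  0  0  0  0  0  0  0  0  0  0  0]]
0.07 [0.5103 0.014 ]
0.075 [0.5098 0.0143]
0.08 [0.5093 0.0147]
0.085 [0.5088 0.015 ]
0.09 [0.5082 0.0153]
0.095 [0.5077 0.0156]
side (np.float64(334.5439024390244), np.float64(252.60325203252032)) 30
[[ 0  0  0  0  0  0  0  0  0  0  0  0  0  0  0  0  0  0  0]
 [ 0  0  0  0  0  0  0  0  0  0  0  0  0  0  0  0  0 
[... 396 characters left out ...]
73 67 35  0  0  0  0  0  0  0]
 [ 0  0  0  0  0  0 34 54 60 67 56 19  0  0  0  0  0  0  0]
 [ 0  0  0  0  0  0 13 30 57 59 45 12  0  0  0  0  0  0  0]
 [ 0  0  0  0  0  0  0  0 24 44 31  0  0  0  0  0  0  0  0]
 [ 0  0  0  0  0  0  0  0  0 12  0  0  0  0  0  0  0  0  0]
 [ 0  0  0  0  0  0  0  0  0  0  0  0  0  0  0  0  0  0  0]
 [ 0  0  0  0  0  0  0  0  0  0  0  0  0  0  0  0  0  0  0]
 [ 0  0  0  0  0  0  0  0  0  0  0  0  0  0  0  0  0  0  0]
 [ 0  0  0  0  0  0  0  0  0  0  0  0  0  0  0  0  0  0  0]
 [ 0  0  0  0  0  0  0  0  0  0  0  0  0  0  0  0  0  0  0]]
0.07 [0.5178 0.0272]
0.075 [0.5132 0.0232]
0.08 [0.5086 0.0192]
0.085 [0.504  0.0151]
0.09 [0.4994 0.0111]
0.095 [0.4948 0.0071]
```

carry_out --increments '[[[0,0,0],[-1,0,0],0.6],[[0,0,0],[-1,0,0],0.6],[[0,0,0],[-1,0,0],0.6],[[0,0,0],[-1,0,0],0.6],[[0,0,0],[-1,0,0],0.6],[[0,0,0],[-1,0,0],0.6],[[0,0,0],[-0.8,0,0],0.6],[[0,0,0],[0,0,0],0.6]]'

```text
t: 13.85
tool_pos: [0.514, -0.0111, 0.3821]
tool_rot: [0.001, 1.574, -0.006]
contact_force: [0.2, -0.2, 0.7]
opening: 0.0511
```

Run:
```python
from st import *
st([.505,-.0125,.263])
for n,(u0,v0) in dict(top=(366,225),side=(370,225)).items():
    im,d=get_image(n); cv2.imwrite(f'pics/{n}3.png',im); k=8
    a=cv2.resize(im[v0-36:v0+36,u0-40:u0+40],None,fx=k,fy=k,interpolation=cv2.INTER_CUBIC)
    cv2.imwrite(f'pics/{n}3c.png',cv2.convertScaleAbs(a,alpha=1.4,beta=20))
```

```text
t 13.85 pos [ 0.514  -0.0111  0.3821] turn units [ 0.0326 -0.0365  0.0391] shift units [-0.4488 -0.0685 -5.9552] F [ 0.1765 -0.1687  0.6725] open 0.05113902955334284 q [-0.1657 -0.2009  1.891  -0.0038  1.4545 -0.1613]
```

View pics/side3c.png

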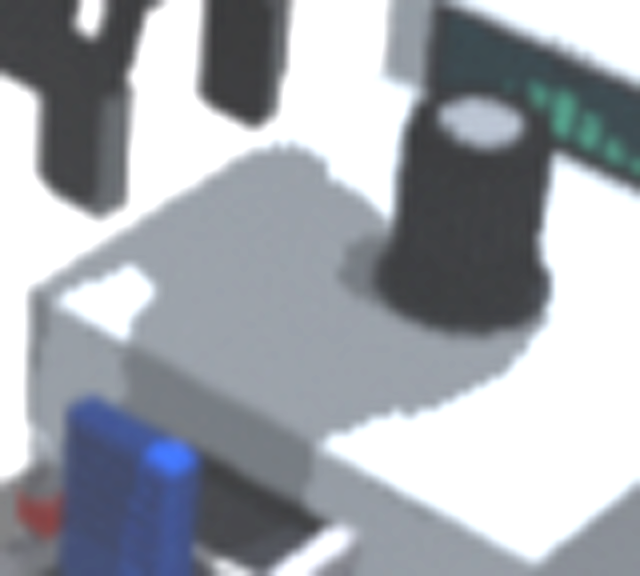

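View pics/top3c.png

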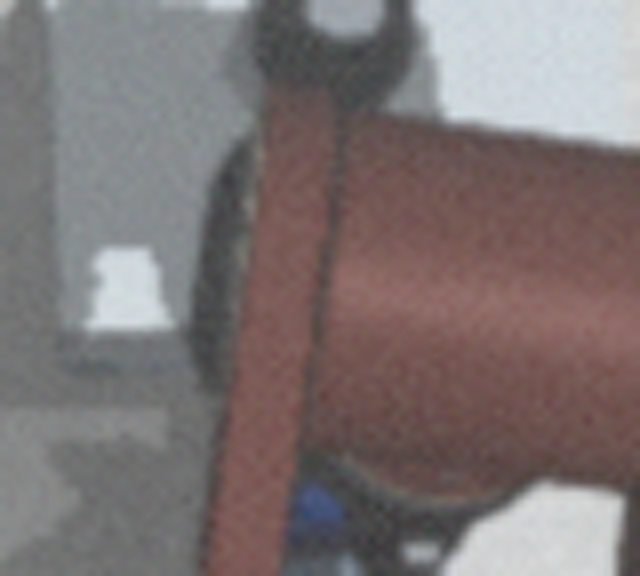

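The cap stands upright over the collar, its disc at side (430,207). The gripper is above the tab with the jaws along x. I estimate the pull at about 26.5 mm. Descending.

carry_out --increments '[[[0,0,0],[-0.4,-0.05,-0.5],0.6],[[0,0,0],[0,0,-1],0.6],[[0,0,0],[0,0,-1],0.6],[[0,0,0],[0,0,-0.5],0.6],[[0,0,0],[0,0,0],0.6]]'

```text
t: 14.45
tool_pos: [0.5077, -0.0126, 0.3182]
tool_rot: [0.0, 1.574, -0.005]
contact_force: [0.4, -0.2, 0.3]
opening: 0.0514
```

```bash
python3 -c "
from st import *
st([.506,-.012,.264])"
```

```text
t 14.45 pos [ 0.5077 -0.0126  0.3182] turn units [ 0.0333 -0.0338  0.0356] shift units [-0.0857  0.0293 -2.7119] F [ 0.3693 -0.1684  0.284 ] open 0.05135993644441228 q [-0.1706 -0.1609  1.9657 -0.004   1.3395 -0.1661]
```

carry_out --increments '[[[0,0,0],[-0.08,0.03,-1],0.6],[[0,0,0],[0,0,-1],0.6],[[0,0,0],[0,0,-0.6],0.6],[[0,0,0],[0,0,0],0.6],[[0,0,0],[0,0,0],0.6]]'

```text
t: 14.95
tool_pos: [0.5079, -0.0123, 0.2674]
tool_rot: [-0.0, 1.57, -0.006]
contact_force: [-0.0, 0.6, 0.3]
opening: 0.0511
```

Run:
```python
from st import *
st([.506,-.012,.264])
n="side";u0,v0=350,240
im,d=get_image(n); k=8
a=cv2.resize(im[v0-36:v0+36,u0-40:u0+40],None,fx=k,fy=k,interpolation=cv2.INTER_CUBIC)
cv2.imwrite(f'pics/{n}4c.png',cv2.convertScaleAbs(a,alpha=1.4,beta=20))
```

```text
t 14.95 pos [ 0.5079 -0.0123  0.2674] turn units [0.0409 0.0083 0.0348] shift units [-0.0946  0.0165 -0.1719] F [-0.0103  0.6127  0.3283] open 0.05111431481636651 q [-0.17   -0.1015  2.0032 -0.0041  1.2384 -0.1652]
```

View pics/side4c.png

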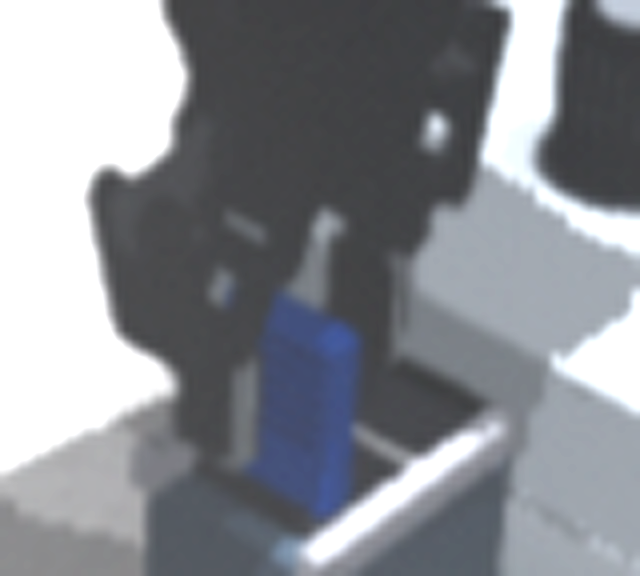

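carry_out --increments '[[[0,0,0],[-0.09,0,-0.12],0.6],[[0,0,0],[0,0,0],0],[[0,0,0],[0,0,0],0],[[0,0,0],[0,0,0],0],[[0,0,0],[0,0,0],0],[[0,0,0],[0,0,0],0],[[0,0,0],[0,0,0],0],[[0,0,0],[0,0,0],0]]' --squeeze 50

```text
t: 15.8
tool_pos: [0.5066, -0.0123, 0.268]
tool_rot: [-0.005, 1.567, -0.004]
contact_force: [0.2, -0.5, -1.3]
opening: 0.0114
```

Run:
```python
from st import *
st([.506-.0265,-.012,.264])
n="side";u0,v0=350,240
im,d=get_image(n); k=8; cv2.imwrite('pics/side5.png',im)
a=cv2.resize(im[v0-36:v0+36,u0-40:u0+40],None,fx=k,fy=k,interpolation=cv2.INTER_CUBIC)
cv2.imwrite(f'pics/{n}5c.png',cv2.convertScaleAbs(a,alpha=1.4,beta=20))
```

```text
t 15.8 pos [ 0.5066 -0.0123  0.268 ] turn units [ 0.0589  0.0338 -0.0071] shift units [-1.3537  0.016  -0.202 ] F [ 0.2137 -0.5176 -1.2586] open 0.011396321281931056 q [-0.1702 -0.1064  2.0066 -0.0055  1.237  -0.1691]
```

View pics/side5c.png

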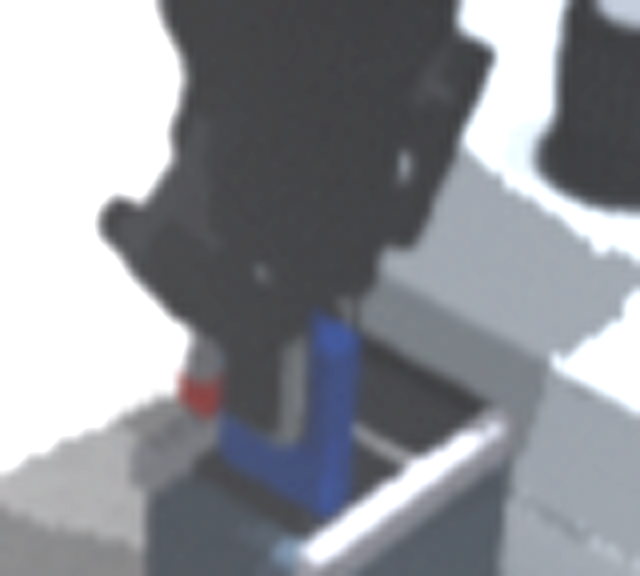

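The tab is gripped and the slide is still home (TCP x = 0.5066). Pulling by about 26.5 mm.

carry_out --increments '[[[0,0,0],[-0.25,0,0],0],[[0,0,0],[-0.3,0,0],0],[[0,0,0],[-0.3,0,0],0],[[0,0,0],[-0.2,0,0],0],[[0,0,0],[0,0,0],0]]'

```text
t: 16.35
tool_pos: [0.4868, -0.0126, 0.2681]
tool_rot: [-0.004, 1.554, -0.005]
contact_force: [6.3, -0.6, -3.6]
opening: 0.0115
```

carry_out --increments '[[[0,0.12,0],[-0.15,0,0],0],[[0,0,0],[-0.12,0,0],0],[[0,0,0],[0,0,0],0]]'

```text
t: 16.65
tool_pos: [0.4825, -0.0127, 0.2681]
tool_rot: [-0.004, 1.557, -0.005]
contact_force: [6.7, -0.6, -3.2]
opening: 0.0114
```

```bash
cat > tip.py <<'E'
from st import *
o=get_obs();M=R.from_rotvec(o["tool_rot"]).as_matrix()
st([.48,-.012,.268]); g=o["tool_pos"]+M[:,0]*.155; print("grasp",g,"pulled",.5072-g[0])
E
python3 tip.py
```

```text
t 16.65 pos [ 0.4825 -0.0127  0.2681] turn units [0.0553 0.1356 0.0053] shift units [-0.125   0.0356 -0.0027] F [ 6.6537 -0.5733 -3.2001] open 0.011441491597379724 q [-0.18   -0.1713  2.0645 -0.0032  1.2341 -0.1784]
grasp [ 0.4846 -0.0136  0.1131] pulled 0.022597849555987037
```

carry_out --increments '[[[0,0.05,0],[-0.15,0,0],0],[[0,0,0],[-0.07,0,0],0],[[0,0,0],[0,0,0],0]]'

```text
t: 16.95
tool_pos: [0.4792, -0.0128, 0.2681]
tool_rot: [-0.003, 1.554, -0.005]
contact_force: [7.5, -0.0, -3.4]
opening: 0.0115
```

```bash
python3 tip.py
python3 - <<'E'
from st import *
for n,u0,v0 in(("side",350,240),("top",366,246)):
    im,d=get_image(n); k=8; cv2.imwrite(f'pics/{n}6.png',im)
    a=cv2.resize(im[v0-36:v0+36,u0-40:u0+40],None,fx=k,fy=k,interpolation=cv2.INTER_CUBIC)
    cv2.imwrite(f'pics/{n}6c.png',cv2.convertScaleAbs(a,alpha=1.6,beta=20))
E
```

```text
t 16.95 pos [ 0.4792 -0.0128  0.2681] turn units [0.0521 0.1708 0.0092] shift units [ 0.0388  0.04   -0.0029] F [ 7.4637 -0.0277 -3.3913] open 0.01149722601577753 q [-0.1817 -0.181   2.0729 -0.0022  1.232  -0.18  ]
grasp [ 0.4819 -0.0136  0.1131] pulled 0.02532935159640498
```

View pics/side6c.png

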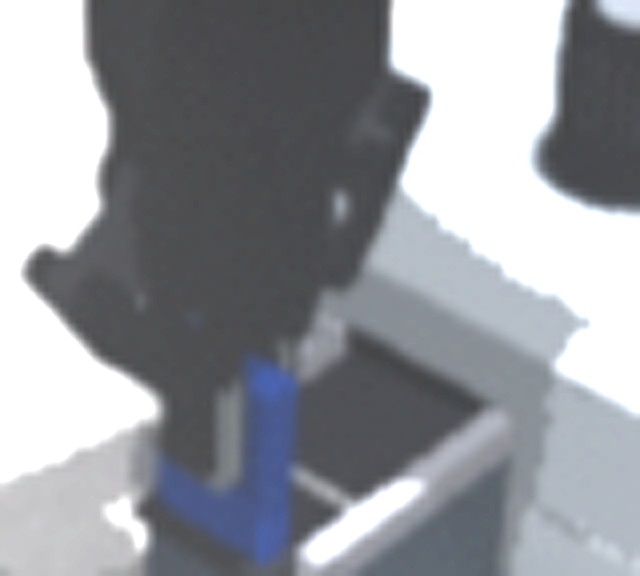

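View pics/top6c.png

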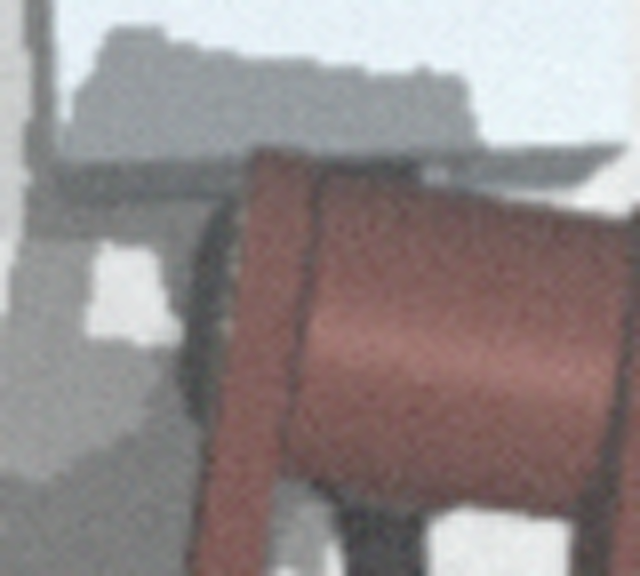

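Run:
```python
from st import *
print("side line now",atz("side",(349.5,264.5),.07),"home",atz("side",(357,258.5),.07))
for f in("side0","side5","side6"):
    g=cv2.imread(f"pics/{f}.png").min(-1).astype(int)
    print(f);print(g[250:274,344:366] if f!="side6" else g[256:272,344:358])
t=cv2.imread("pics/top0.png").min(-1).astype(int); print(t[238:247,356:382])
```

```text
side line now [ 0.5105 -0.0236  0.07  ] home [ 0.5375 -0.0221  0.07  ]
side0
[[ 38  38  37  38  37  36  37  37  37  37  40  45  46  44  42  40  37  37
   40  50  63  74]
 [ 37  38  37  37  37  37  38  37  37  37  39  45  46  46  45  44  42  37
   37  37  41  51]
 [ 37  37  37  37  36  37  37  38  38  37  39  46  46  47  46  46  46  43
   38  38  36  36]
 [ 37  37  37  37  37  36  37  37  36  38  40  45  46  47  46  46  46  46
   44  43  39  35]
 [ 37  38  37  37  37  36  37  37  37  37  40  44  46  46  46  46  46  46
   45  45  44  41]
 [ 37  38  37  37  37  37  37  36  37  38  42  46  47  46  46  46  46  45
   45  45  45  45]
 [ 37  38  37  37  36  36  36  36  37  40  61  56  49  46  47  46  46  46
   46  45  46  46]
 [ 38  37  36  37  36  37  37  37  37  48 101  99  69  52  48  46  46  46
   45  46  46  47]
 [ 38  38  37  37  37  37  37  38  37  45  96 127 121  88  64  51  46  46
   46  45  51  72]
 [ 37  38  37  37  37  37  37  37  36  39  60 100 120 132 122  89  63  51
   48  53  83 124]
 [ 39  38  37  37  37  37  37  36  36  39  45  55  76 111 128 135 123  89
   68  86 130 157]

[... 4681 characters left out ...]
61  56  52
   59  57  57  57  71 100 120 123]
 [108 113 110  73  63  64  68  69  73  76  74  76  71  78  82  84  85  81
   83  83  87  93  87  98 121 122]
 [117 115 110 100 110 111 113 112 114 113 112 109 105  97 100 100 101  97
   89  88  91  86  84  95 120 123]
 [105 106  92  78  87  82  85  82  85  82  83  79  76  75  74  75  74  73
   68  68  68  66  69  94 120 125]
 [113 114 100  71  58  56  55  57  56  55  56  57  52  57  55  56  53  58
   52  53  54  57  63  92 122 124]
 [ 94  98  99  68  57  54  47  47  46  51  43  48  51  44  46  50  48  48
   48  54  55  58  64  89 121 125]
 [103 113 106  76  50  45  46  51  45  42  47  44  44  43  41  44  45  45
   45  55  52  54  61  87 119 121]]
```

Both cameras put the line about 1 mm short of the pointer. I'll nudge it and then hold.

carry_out --increments '[[[0,0,0],[-0.05,0,0],0],[[0,0,0],[0,0,0],0],[[0,0,0],[0,0,0],0]]'

```text
t: 17.35
tool_pos: [0.4791, -0.0129, 0.268]
tool_rot: [-0.003, 1.549, -0.005]
contact_force: [7.8, -0.6, -2.7]
opening: 0.0116
```

```bash
python3 tip.py
```

```text
t 17.35 pos [ 0.4791 -0.0129  0.268 ] turn units [0.0471 0.2174 0.0132] shift units [ 0.0439  0.0443 -0.0023] F [ 7.7842 -0.6242 -2.7255] open 0.01155680869332673 q [-0.1822 -0.1826  2.0743 -0.0007  1.2277 -0.1806]
grasp [ 0.4825 -0.0136  0.1131] pulled 0.02470973900512169
```

carry_out --increments '[[[0,0.1,0],[-0.03,0,0],0],[[0,0.05,0],[-0.02,0,0],0],[[0,0.05,0],[-0.01,0,0],0]]'

```text
t: 17.65
tool_pos: [0.4793, -0.013, 0.268]
tool_rot: [-0.003, 1.56, -0.005]
contact_force: [8.0, 1.2, -4.5]
opening: 0.0111
```

```bash
python3 tip.py
```

```text
t 17.65 pos [ 0.4793 -0.013   0.268 ] turn units [0.0451 0.1032 0.0129] shift units [ 0.0368  0.0476 -0.0023] F [ 8.0409  1.203  -4.4764] open 0.011111871776558604 q [-0.1818 -0.179   2.0711 -0.0027  1.2385 -0.1797]
grasp [ 0.4809 -0.0137  0.1131] pulled 0.02633757525224628
```

carry_out --increments '[[[0,0.03,0],[-0.01,0,0],0],[[0,0.03,0],[-0.01,0,0],0],[[0,0.03,0],[-0.01,0,0],0],[[0,0.03,0],[-0.01,0,0],0]]'

```text
t: 18.05
tool_pos: [0.4803, -0.0129, 0.268]
tool_rot: [-0.003, 1.56, -0.004]
contact_force: [7.1, 0.4, -5.2]
opening: 0.0115
```

```bash
python3 tip.py;  python3 - <<'E'
from st import *
n,u0,v0="side",350,240
im,d=get_image(n); cv2.imwrite(f'pics/{n}7.png',im)
g=im.min(-1).astype(int); print(g[258:272,340:358])
E
python3 tip.py
```

```text
t 18.05 pos [ 0.4803 -0.0129  0.268 ] turn units [0.0442 0.1044 0.0091] shift units [-0.0129  0.0467 -0.002 ] F [ 7.1385  0.4247 -5.1556] open 0.011485344892709819 q [-0.1814 -0.1763  2.0689 -0.0026  1.238  -0.1797]
grasp [ 0.4819 -0.0136  0.1131] pulled 0.025325477206320113
[[ 45  35  34  34  34  34  35  38  37  38  38  38  37  38  38  38  37  37]
 [ 45  35  34  34  35  34  35  37  38  38  38  38  37  38  38  38  38  38]
 [ 45  35  35  34  33  34  35  37  38  39  38  37  37  38  39  37  38  37]
 [ 45  35  34  35  34  34  39  41  39  37  38  39  38  37  38  38  38  37]
 [ 44  35  34  35  35  37  50  58  50  41  39  39  38  39  38  37  37  37]
 [ 41  35  36  34  35  36  53  78  86  63  47  40  39  39  39  39  38  40]
 [ 37  35  36  34  34  35  43  65  85  87  76  60  47  40  38  38  42  64]
 [ 35  34  35  34  35  33  38  43  55  75  83  89  79  56  45  50  73 131]
 [ 35  34  34  35  35  36  37  39  40  47  60  79  88  92  82 108 141 173]
 [ 35  34  35  35  35  35  37  39  39  39  42  49  71 118 142 161 177 181]
 [ 35  35  36  35  34  35  37  39  39  40  40  52  91 148 175 180 179 162]
 [ 36  36  35  35  35  36  38  39  40  46  62 105 146 174 180 178 159 124]
 [ 36  36  36  36  36  36  39  40  50  88 132 159 176 179 168 145 118  95]
 [ 35  35  35  37  36  37  41  50  90 144 173 180 179 161 132 101  89  84]]
t 18.1 pos [ 0.4803 -0.0129  0.268 ] turn units [0.0441 0.1044 0.0088] shift units [-0.0139  0.0457 -0.0017] F [ 7.1208  0.3695 -4.7295] open 0.01121727393545695 q [-0.1814 -0.1763  2.0689 -0.0026  1.238  -0.1797]
grasp [ 0.4819 -0.0136  0.113 ] pulled 0.025304815374266043
```

carry_out --increments '[[[0,0.03,0],[-0.04,0,0],0],[[0,0.03,0],[-0.03,0,0],0],[[0,0.03,0],[-0.022,0,0],0],[[0,0.03,0],[-0.022,0,0],0],[[0,0.03,0],[-0.022,0,0],0],[[0,0.03,0],[-0.022,0,0],0],[[0,0.03,0],[-0.022,0,0],0],[[0,0.03,0],[-0.022,0,0],0]]'

```text
t: 18.9
tool_pos: [0.4799, -0.013, 0.2681]
tool_rot: [-0.003, 1.559, -0.004]
contact_force: [7.7, 0.3, -4.3]
opening: 0.0112
```

```bash
python3 tip.py
```

```text
t 18.9 pos [ 0.4799 -0.013   0.2681] turn units [0.0417 0.1157 0.0069] shift units [ 0.0047  0.048  -0.0029] F [ 7.7113  0.2778 -4.2837] open 0.011181996349855634 q [-0.1817 -0.1776  2.07   -0.0021  1.2371 -0.1803]
grasp [ 0.4817 -0.0136  0.1131] pulled 0.025500259950221982
```

carry_out --increments '[[[0,0.03,0],[-0.05,0,0],0],[[0,0.03,0],[-0.025,0,0],0],[[0,0.03,0],[-0.022,0,0],0],[[0,0.03,0],[-0.022,0,0],0],[[0,0.03,0],[-0.022,0,0],0],[[0,0.03,0],[-0.022,0,0],0],[[0,0.03,0],[-0.022,0,0],0],[[0,0.03,0],[-0.022,0,0],0]]'

```text
t: 19.7
tool_pos: [0.4794, -0.013, 0.2681]
tool_rot: [-0.003, 1.559, -0.004]
contact_force: [7.9, -0.0, -5.0]
opening: 0.0117
```

carry_out --increments '[[[0,0.03,0],[-0.04,0,0],0],[[0,0.03,0],[-0.025,0,0],0],[[0,0.03,0],[-0.024,0,0],0],[[0,0.03,0],[-0.024,0,0],0],[[0,0.03,0],[-0.024,0,0],0],[[0,0.03,0],[-0.024,0,0],0],[[0,0.03,0],[-0.024,0,0],0],[[0,0.03,0],[-0.024,0,0],0]]'

```text
t: 20.5
tool_pos: [0.4789, -0.013, 0.2681]
tool_rot: [-0.003, 1.558, -0.003]
contact_force: [8.1, 0.5, -4.7]
opening: 0.0112
```

```bash
python3 tip.py
python3 - <<'E'
from st import *
n,u0,v0="side",360,235
for n in("top","side"):
    im,d=get_image(n); cv2.imwrite(f'pics/{n}8.png',im)
    for q in("pointer_tip","line","tab"):
        print(n,q,[(np.round(r["centre"],1),round(r["p"],2)) for r in tip_of(n,q)])
k=8;a=cv2.resize(im[v0-36:v0+36,u0-48:u0+48],None,fx=k,fy=k,interpolation=cv2.INTER_CUBIC)
cv2.imwrite(f'pics/{n}8c.png',cv2.convertScaleAbs(a,alpha=1.6,beta=20))
E
python3 tip.py
```

```text
t 20.5 pos [ 0.4789 -0.013   0.2681] turn units [0.0384 0.1301 0.0037] shift units [ 0.0537  0.0517 -0.0036] F [ 8.0729  0.4798 -4.6627] open 0.011164862822007939 q [-0.1824 -0.1806  2.0725 -0.0015  1.2362 -0.1815]
grasp [ 0.4809 -0.0136  0.1131] pulled 0.0262569245554668
top pointer_tip [(array([249.6, 234.4]), 0.65)]
top line [(array([366.6, 188.5]), 0.71), (array([163.6, 290.5]), 0.64)]
top tab []
side pointer_tip []
side line [(array([338.8, 255.3]), 0.72), (array([390.7, 247.6]), 0.65), (array([389.6, 214.5]), 0.22)]
side tab [(array([336.3, 252.7]), 0.71)]
t 20.9 pos [ 0.4789 -0.013   0.2681] turn units [0.0381 0.1303 0.0038] shift units [ 0.0539  0.0508 -0.0032] F [ 7.4256  0.0748 -5.3314] open 0.011480709856346796 q [-0.1824 -0.1807  2.0726 -0.0015  1.2362 -0.1815]
grasp [ 0.4809 -0.0136  0.1131] pulled 0.02625804408242055
```

View pics/side8c.png

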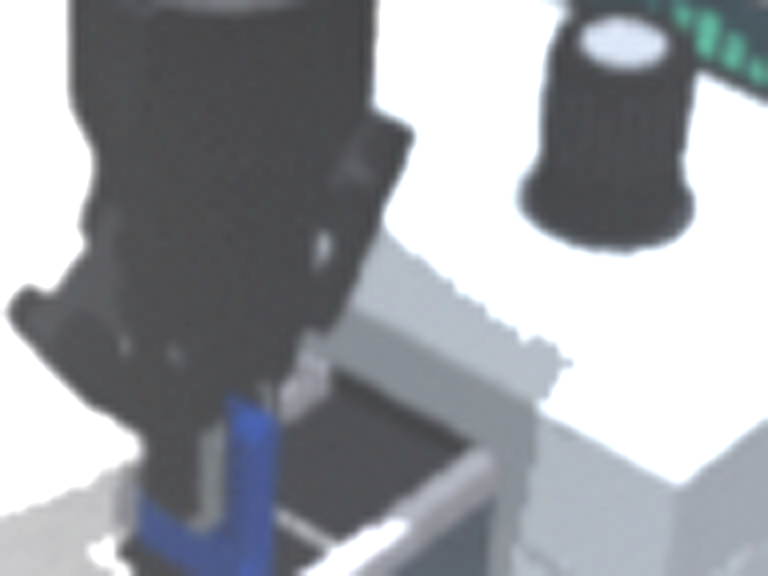

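The slide is steady at 26.3 mm with about 8 N on the tool, and it has been held near the mark for over 3 s. The cap is upright on its collar, so I'm handing in.

```bash
python3 -c "
from station import *
print(finish_job())"
```

```text
the job is handed in; nothing more can be done
None
```

I put the black light cap over the tube, let it go, and drew the shutter slide out 26.3 mm by its blue tab. I handed the job in still holding the slide there. No verdict is reported.

**Cap:** It went past the collar without touching and met the deck at about 2.4 N. The side view afterwards shows it upright on the collar, within about 1 mm of the expected outline. The shutter was still shut then. I left the green look-alike alone.

**Shutter:** I measured the needed pull as about 26 to 26.5 mm before gripping; top and side views agreed to about 1 mm. The slide stayed within about 1.5 mm of that for more than 3 s, and at hand-in it was still, with 7 to 8 N of spring load on the tool.

**Failed or disagreeing checks:**
- **Hidden pointer:** Once I had gripped the tab, the gripper hid the red pointer in both views. The final alignment therefore rests on the earlier pointer measurement, the arm's own position and the visible end of the white line.
- **Pointer network:** Its reports for the pointer were weak. The first was 3 to 4 pixels off the red pixels I used, and the last was clearly wrong.
- **Spring drift:** The slide crept back under the spring between steps, so I corrected for it during the hold. It was stable with the arm's target fixed.
- **Bystanders:** I did not measure their positions again at the end; I felt no unexpected contact on the way.

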